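Open a sash clamp and hold it level over its cradle

TASK

The sash clamp stands on the bench with its sliding jaw somewhere along the bar. With the clamp left standing on the bench, slide that jaw all the way back against the end stop (away from the screw head), then lift the clamp by its bar at its balance point and hold it level and still above the wooden cradle, about 5 cm clear of the blocks, the bar in line with the notches (either way round) and the middle of the bar over the middle of the cradle. Do not set it down: finish while holding it there, never let the clamp tip over, and leave the bottle, the log offcut and the spirit level alone.

Things in the scene. Friction and masses are not known exactly. Their poses are not given: they have to be found in the camera images.
- clamp: Sash clamp, 0.6 to 0.9 kg, standing jaws up. Origin under the bar's middle at the level of the feet (bench level while it stands); x along the bar to the screw head, z up. Bar 380 long, 20 wide, 12 to 42 mm above the feet. Cast head at x 147 to 189 mm, 82 high, its cross handle (90 wide) at x 215. End stop at x -176 to -192 mm, 50 high. Feet of both 60 wide
- clamp_jaw (a joint): Travel of the sliding jaw in m: 0 = nearest the head (jaw centre at clamp x = +55 mm), growing towards the end stop; 0.21 = against it (jaw centre at clamp x = -155 mm). Slides with about 2 N of friction and stays where it is left; the standing clamp itself slides on the bench only above about 3 N, so the bar need not be held
- jaw_top (a point): Centre of the top of the sliding jaw, 84 mm above the clamp's feet. Dark cast upright 18 thick (along the bar), 36 wide across it, rising from 50 to 84 mm above the feet; below it a collar 36 long and 36 wide round the bar, 8 to 50 mm above the feet. Axes as the clamp's
- clamp_balance (a point): Balance point of the opened clamp (jaw at the end stop), on the bar's centre line 27 mm above the feet, 70 mm from the bar's middle towards the screw head; true to about 8 mm along the bar. Axes as the clamp's. Gripped here across its 20 mm width, the bar hangs level
- clamp_mid (a point): Middle of the bar's underside, 12 mm above the clamp's feet. Axes as the clamp's
- cradle: Cradle fixed to the bench: plywood base 240 x 90 x 18 mm with two wooden blocks centred at x = -80 and +80 mm, each 36 long (x), 72 wide (y), tops 71 mm above the bench, with a notch 28 wide and 26 deep along x for the bar. Origin under its centre, at bench level; x runs along the notches, z up
- cradle_top (a point): Middle of the cradle at the height of the block tops, 71 mm above the bench. Axes as the cradle's
- glue: Bystander: white glue bottle, 60 diameter, 170 high, upright. Origin under its centre
- log: Bystander: upright peeled-log offcut, 90 diameter, 110 high. Origin under its centre
- level: Bystander: spirit level standing on its long edge, 300 long (x), 24 wide, 50 high. Origin under its centre

How it is judged (in metres and radians):
On the way, in this order (a step that is already met when the one before it is completed fails the run):
1. the sliding jaw is against the end stop while the clamp stands on the bench (value of joint clamp_jaw above 0.203 m and height (world z) of clamp below 0.006 m and angle between clamp's own z axis and vertical below 0.08 rad), for 0.2 s.
2. the clamp is lifted clear of the bench in the fingers, gripped at its balance point (height (world z) of clamp above 0.03 m and horizontal distance between the grasp point and clamp_balance below 0.03 m and contact force between clamp and the fingers above 2 N), for 0.2 s.
At the end, for the whole second after the job is handed in: Held in the fingers within 30 mm of the balance point, off the cradle; jaw within 10 mm of the stop; level within 4 degrees; bar underside 25 to 80 mm above the blocks, its middle within 20 mm of the cradle's, along the notches within 0.1 rad either way round; still (contact force between clamp and the fingers above 2 N and contact force between clamp and cradle below 0.1 N and horizontal distance between the grasp point and clamp_balance below 0.03 m and value of joint clamp_jaw above 0.2 m and angle between clamp's own z axis and vertical below 0.07 rad and z of clamp_mid in the frame of cradle_top between 0.025 and 0.08 m and horizontal distance between clamp_mid and cradle_top below 0.02 m and angle between the x axis of clamp and the x axis of cradle, either way round below 0.1 rad and linear speed of clamp below 0.03 m/s and angular speed of clamp below 0.15 rad/s); the arm keeps its last pose, push and grip.
It fails at once if the clamp tips over or swings steeply (angle between clamp's own z axis and vertical above 0.5 rad).
It fails at once if a bystander is disturbed (distance of any of glue, log, level from where it was at the start of the episode above 0.02 m).
It also fails if it takes over 53 s, if anything falls off the work surface, if the arm or the gripper's body presses on something with over 40 N, if the wrist force passes 120 N, or if a joint passes its speed limit or range.

ROBOT

A 6-joint arm with a two-finger parallel gripper is mounted at the origin on the work surface. World frame = base frame: x ahead of the robot, y to its left, z up, the work surface at z = 0. Lengths are in mm, angles in rad, forces in N, time in s.
With the tool pointing down it reaches from about 325 to 875 mm from the base axis. Payload 4.4 kg.
Tool frame: the origin (TCP) lies on the centre line of the jaws, within the pads' length; the fingertips stand ahead of it and the grasp point (between the pads) lies 6 mm ahead of it (ctrl.tcp_to_tips is the z of the fingertips in the tool frame, in mm); z points along the fingers, y is the line along which they close (so a half turn about z gives the same grasp; the last joint's range is limited). The gripper opens to 85 mm and grips with 20 to 120 N. Pads are 22 mm wide; open, the fingers measure 114 mm over their backs; the gripper's body (76 mm by 85 mm) begins 54 mm behind the grasp point. The pads swing forward as they close: fully open they stand 13 mm farther back than shut.
Start: joints at [1.105, 0.207, 1.542, -0, 1.393, -0.15], TCP at [178.045, 546.743, 256.282] pointing down, gripper open.
Joint ranges: [-2.73, 2.73], [-0.86, 2.22], [0.23, 2.46], [-1.11, 4.25], [0.08, 2.63], [-2.82, 2.82]. Speed limits (rad/s): [2.79, 2.79, 3.14, 3.14, 3.14, 3.14].

INTERFACE

Orientations are given as a 3x3 rotation matrix whose columns are the frame's x, y, z axes.
In Python, from plant import ctrl, sensors, optics gives the robot as it stands. Calls block until the motion is done:
- ctrl.move_ptp(position, orientation): joint-space move of the TCP to a pose.
- ctrl.move_l(position, rot=None, vel=150, threshold=None): straight line of the TCP; rot=None keeps the orientation; vel is the mean speed in mm/s. With threshold (N) it stops when the force on the tool has changed by that much, and returns True; else False.
- ctrl.set_joints(angles): joint-space move.
- ctrl.gripper_to(opening, force=None): finger opening in mm; force is the grip in N (None keeps the last); returns when the fingers have stopped.
- ctrl.hold(seconds).
- ctrl.solve_ik(position, orientation): joint angles nearest the present ones, or None.
- sensors.read_state(): the state.
- optics.grab_frame(name): name is "scene" or "top" or "wrist"; returns (picture, depth): 420x560x3 uint8, red, green, blue; 420x560 float32, mm along the optical axis (not along the pixel's ray), 0 where there is no reading.
- optics.camera_params(name): a dict with "mtx" (3x3 intrinsics, pixels), "R" (3x3) and "t" (3): a world point X has camera coordinates R X + t; the wrist camera has in their place "T_tool_cam" (4x4, takes a point from camera to tool coordinates, whose origin is the TCP and whose axes are the flange's). Camera axes: x right, y down, z forward; pixel columns grow to the right and rows downward; lengths in mm; the calibration is good to about 2 mm. A picture is of the moment at which its call begins: read the wrist's pose just before it. camera_params takes no time and is no camera call.
A pose or a line that the arm cannot do raises ctrl.MotionError and nothing moves.
- ctrl.finish_job(): hands the job in; it is judged then, once.
The state is a dict: "t": time; "q": joint angles; "qvel": joint speeds; "tau": joint torques, N m; "eef_pos": TCP position; "eef_rot": TCP orientation; "force": force on the tool from outside, world axes, zero at the start; "wrist_torque": the same for the moment, N m; "grip_width": finger opening in mm; "grasp_force": force on a finger pad.
Only numpy, scipy, OpenCV 4.12 (cv2) and the standard library are available. Lean on these libraries where they do the work, as an engineer would, in place of code of your own. Each camera call takes 0.05 s, during which the arm holds its last target. There are 200 camera calls.

## Working session

There is one attempt and no reset: what is moved stays moved. The work goes in short steps, each a Python script; the robot and the scene stay as the last script left them, time stands still between calls to the robot, and variables do not carry over. Pictures are saved under pics/ and viewed, at most 10 in all, crops included, and the job is handed in when it is done.

```bash
mkdir -p pics; python3 - <<'E'
from plant import ctrl,sensors,optics
import cv2,numpy as np
for n in("scene","top"):
    p,d=optics.grab_frame(n); cv2.imwrite(f"pics/{n}1.png",p[:,:,::-1]); np.save(f"pics/{n}_d.npy",d); np.save(f"pics/{n}_p.npy",p)
    c=optics.camera_params(n); print(n,c["mtx"],c["R"],c["t"],(d>0).mean())
print(ctrl.tcp_to_tips)
E
```

```text
scene [[418.05605611   0.         278.16486996]
 [  0.         418.05605611 207.90773613]
 [  0.           0.           1.        ]] [[ 0.29724212  0.95467812  0.01538842]
 [ 0.61768018 -0.17997672 -0.76555835]
 [-0.72809225  0.23706131 -0.64318241]] [-139.36954692 -267.9426946  1876.42067805] 0.9959098639455782
top [[509.67366824   0.         276.69648798]
 [  0.         509.67366824 213.24849669]
 [  0.           0.           1.        ]] [[-0.00331675 -0.99998327 -0.00474011]
 [-0.99571584  0.00374054 -0.09239035]
 [ 0.09240653  0.00441337 -0.99571158]] [  -8.62287373  541.13260607 1503.33886082] 0.9959736394557823
25.0
```

View pics/top1.png

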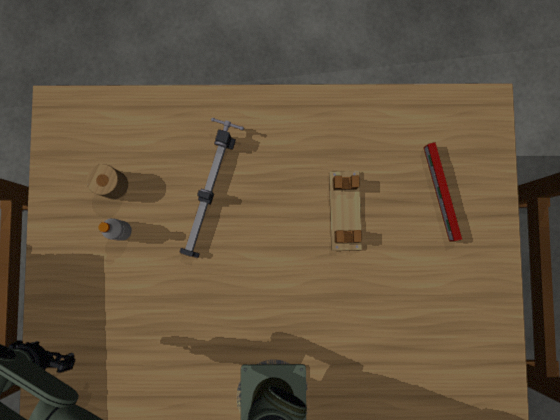

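View pics/scene1.png

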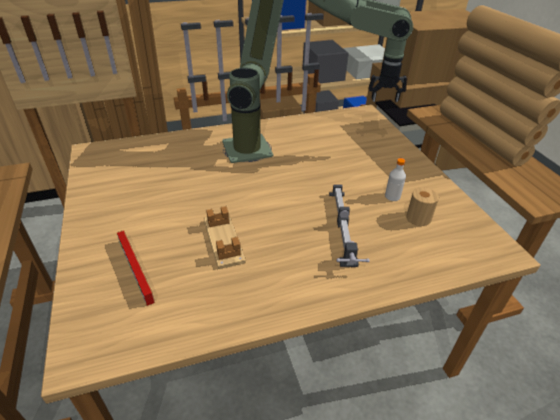

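The top view shows the clamp's end stop at (190,253), its jaw at (205,197), its head at (224,140) and its handle at (228,126). The cradle blocks are at (346,183) and (348,237). The log, bottle and level are well clear of these. The scene view agrees. Next I'll measure from the depth in both views.

```bash
cat > h.py <<'E'
from plant import ctrl,sensors,optics
import cv2,numpy as np
def cloud(d,K,R,t):
    v,u=np.indices(d.shape); P=np.stack([(u-K[0,2])*d/K[0,0],(v-K[1,2])*d/K[1,1],d],-1).reshape(-1,3)
    return ((P-t)@R).reshape(*d.shape,3)
def wrist():
    s=sensors.read_state(); p,d=optics.grab_frame("wrist"); c=optics.camera_params("wrist"); T=np.array(c["T_tool_cam"])
    Rw=np.array(s["eef_rot"])@T[:3,:3]; o=np.array(s["eef_rot"])@T[:3,3]+s["eef_pos"]
    R=Rw.T; return p,d,cloud(d,np.array(c["mtx"]),R,-R@o)
def down(yaw): # tool x axis at yaw, z down
    c,s=np.cos(yaw),np.sin(yaw); return np.array([[c,s,0],[s,-c,0],[0,0,-1.]])
def line(X): # centroid and direction angle of xy by min-area rect
    (c,sz,a)=cv2.minAreaRect(X[:,:2].astype(np.float32)); return np.round(c,1),np.round(sz,1),a
E
python3 - <<'E'
from h import *
for n in("top","scene"):
    d=np.load(f"pics/{n}_d.npy"); c=optics.camera_params(n)
    W=cloud(d,np.array(c["mtx"]),np.array(c["R"]),np.array(c["t"]))
    ok=(d>0)&(W[...,2]>10)&(W[...,2]<250)&(W[...,0]>300)&(W[...,0]<900)&(abs(W[...,1])<650)
    print(n,"bench z",np.median(W[(d>0)&(abs(W[...,2])<10)][:,2]))
    k,L,st,_=cv2.connectedComponentsWithStats(ok.astype(np.uint8))
    for i in range(1,k):
        if st[i,4]<40: continue
        X=W[L==i]; m=X[:,2]
        print(n,st[i],*line(X),"zmax",np.percentile(m,98).round(1))
    # clamp details
    sel=ok&(W[...,1]>50)&(W[...,1]<300)
    X=W[sel]
    for lo,hi in((25,48),(60,100)):
        Y=X[(X[:,2]>lo)&(X[:,2]<hi)]; vx,vy,x0,y0=cv2.fitLine(Y[:,:2].astype(np.float32),cv2.DIST_HUBER,0,.01,.01).ravel()
        print(lo,len(Y),"dir",vx,vy,"pt",x0,y0)
        if lo==60: print(Y[np.argsort(Y[:,0])].round()[::6].tolist())
E
```

```text
top bench z 0.7852423766756208
top [ 179  118   65  140 1500] [611.8 185.4] [100.6 414.4] 75.721923828125 zmax 87.0
top [ 424  142   38  100 1243] [ 603.2 -505.8] [299.7  29.2] 13.652912139892578 zmax 55.6
top [  86  164   42   35 1085] [632.3 487.5] [89.5 89. ] 8.009941101074219 zmax 117.3
top [ 329  171   33   80 2375] [ 550.6 -216. ] [240.2  91.6] 1.0155009031295776 zmax 75.3
top [ 98 219  34  22 561] [490.8 455.8] [53.9 59.7] 78.1098861694336 zmax 174.8
25 743 dir 0.9548405 -0.297119 pt 580.8807 203.72145
60 434 dir 0.95691293 -0.290375 pt 730.2579 158.44646
[[579.0, 190.0, 70.0], [581.0, 194.0, 79.0], [583.0, 196.0, 86.0], [586.0, 213.0, 69.0], [587.0, 197.0, 83.0], [589.0, 198.0, 91.0], [589.0, 185.0, 85.0], [590.0, 191.0, 83.0], [592.0, 193.0, 86.0], [593.0, 211.0, 83.0], [595.0, 213.0, 88.0], [595.0, 199.0, 84.0], [597.0, 201.0, 93.0], [598.0, 217.0, 86.0], [600.0, 189.0, 74.0], [601.0, 194.0, 82.0], [604.0, 200.0, 84.0], [737.0, 144.0, 69.0], [739.0, 144.0, 74.0], [741.0, 156.0, 64.0], [744.0, 164.0, 78.0], [744.0, 161.0, 76.0], [745.0, 147.0, 74.0], [746.0, 140.0, 82.0], [7
[... 2310 characters left out ...]
772.0, 125.0, 73.0], [773.0, 133.0, 85.0], [774.0, 146.0, 82.0], [776.0, 127.0, 68.0], [777.0, 142.0, 82.0], [777.0, 136.0, 71.0], [778.0, 132.0, 77.0], [780.0, 139.0, 67.0], [781.0, 143.0, 85.0], [782.0, 144.0, 73.0], [783.0, 152.0, 85.0], [784.0, 152.0, 81.0], [785.0, 157.0, 68.0], [786.0, 156.0, 73.0], [788.0, 142.0, 66.0], [791.0, 130.0, 68.0], [795.0, 142.0, 68.0], [798.0, 104.0, 65.0], [799.0, 94.0, 65.0], [800.0, 87.0, 64.0], [802.0, 113.0, 62.0], [803.0, 125.0, 64.0], [805.0, 121.0, 63.0], [808.0, 127.0, 60.0], [810.0, 146.0, 65.0], [812.0, 130.0, 71.0], [813.0, 131.0, 64.0], [814.0, 141.0, 61.0], [815.0, 135.0, 73.0], [818.0, 158.0, 69.0], [821.0, 177.0, 66.0], [823.0, 180.0, 64.0]]
```

Both views agree. The clamp's yaw is about -0.30 rad, the jaw is near (595,196) with its top at about 84 mm, and the cradle centre is (552,-218) with a yaw of about 0.018. I'll take one closer wrist look and then push.

```bash
python3 - <<'E'
from h import *
a=-0.302
for y in(a,a+np.pi,a-np.pi):
  for p in((610,180,340),(485,222,86),(667,166,24),(622,-217,136)):
    q=ctrl.solve_ik(p,down(y+(0.32 if p[1]<0 else 0))); print(round(y,2),p,None if q is None else np.round(q,2))
R=down(a)
ctrl.move_ptp((600,185,380),R)
p,d,W=wrist(); cv2.imwrite("pics/w1.png",p[:,:,::-1]); np.save("pics/w1W.npy",W)
print(optics.camera_params("wrist")["T_tool_cam"])
ok=(d>0)&(W[...,2]>10)&(W[...,2]<150); X=W[ok]
print("bench",np.median(W[(d>0)&(abs(W[...,2])<10)][:,2]))
B=X[(X[:,2]>36)&(X[:,2]<46)]; f=cv2.fitLine(B[:,:2].astype(np.float32),cv2.DIST_HUBER,0,.01,.01).ravel(); print("bar",f,np.median(B[:,2]))
e=f[:2]*np.sign(f[0]); n=np.array([-e[1],e[0]]); s=(X[:,:2]-f[2:])@e; w=(X[:,:2]-f[2:])@n
for k in range(-260,260,10):
    m=(s>=k)&(s<k+10)&(abs(w)<60)
    if m.sum()>20: print(k,m.sum(),"z",np.percentile(X[m,2],95).round(),"w",np.percentile(w[m],[3,97]).round(1))
E
```

```text
-0.3 (610, 180, 340) [ 0.15  0.29  1.27 -0.    1.58  2.02]
-0.3 (485, 222, 86) [ 0.27  0.33  1.78 -0.    1.03  2.14]
-0.3 (667, 166, 24) [ 0.12  0.68  1.38 -0.    1.07  1.99]
-0.3 (622, -217, 136) [-0.47  0.49  1.42 -0.    1.23  1.09]
2.84 (610, 180, 340) [ 0.15  0.29  1.27 -0.    1.58 -1.12]
2.84 (485, 222, 86) [ 0.27  0.33  1.78 -0.    1.03 -1.  ]
2.84 (667, 166, 24) [ 0.12  0.68  1.38 -0.    1.07 -1.15]
2.84 (622, -217, 136) [-0.47  0.49  1.42 -0.    1.23 -2.06]
-3.44 (610, 180, 340) [ 0.15  0.29  1.27 -0.    1.58 -1.12]
-3.44 (485, 222, 86) [ 0.27  0.33  1.78 -0.    1.03 -1.  ]
-3.44 (667, 166, 24) [ 0.12  0.68  1.38 -0.    1.07 -1.15]
-3.44 (622, -217, 136) [-0.47  0.49  1.42 -0.    1.23 -2.06]
[[ 1.80217004e-03 -9.57596630e-01 -2.88106659e-01  7.32921786e+01]
 [ 9.99997836e-01  2.02520281e-03 -4.76078027e-04  1.85505734e-01]
 [ 1.03936513e-03 -2.88105178e-01  9.57598207e-01 -1.17735789e+02]
 [ 0.00000000e+00  0.00000000e+00  0.00000000e+00  1.00000000e+00]]
bench 0.22300736466254054
bar [ 9.5323646e-01 -3.0222544e-01  6.0343439e+02  1.9744879e+02] 42.14859878535208
-200 74 z 51
[... 468 characters left out ...]
.0 w [-10.6   7.8]
-40 105 z 43.0 w [-10.6   7.7]
-30 30 z 51.0 w [-18.2  15.2]
-20 239 z 85.0 w [-17.7  15.4]
-10 291 z 85.0 w [-17.7  15.3]
0 350 z 79.0 w [-16.8  15.3]
10 127 z 43.0 w [-10.2   8.8]
20 127 z 44.0 w [-10.1   8.8]
30 128 z 44.0 w [-10.1   8.7]
40 141 z 44.0 w [-10.    8.6]
50 131 z 44.0 w [-9.9  8.5]
60 135 z 43.0 w [-9.9  9.8]
70 152 z 44.0 w [-9.8  9.7]
80 153 z 43.0 w [-9.7  9.6]
90 145 z 44.0 w [-9.6  9.6]
100 149 z 44.0 w [-9.6  9.5]
110 157 z 44.0 w [-9.5  9.4]
120 160 z 44.0 w [-9.4  9.4]
130 157 z 43.0 w [-9.4  9.3]
140 391 z 79.0 w [-14.8  15.5]
150 512 z 83.0 w [-26.2  27.7]
160 519 z 83.0 w [-27.2  28.9]
170 380 z 83.0 w [-27.2  28.6]
180 81 z 15.0 w [-28.2  29.7]
```

View pics/w1.png

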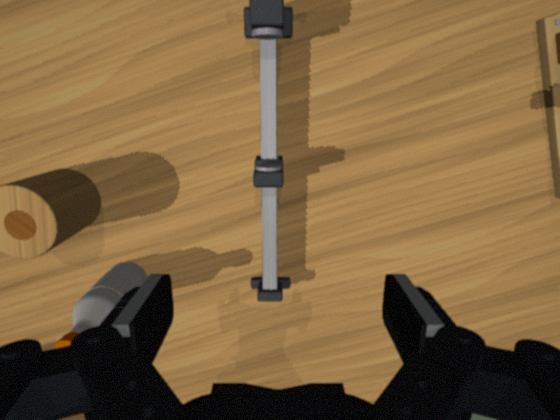

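The wrist view shows the head at (268,20), the jaw at (268,170) and the stop at (270,290), with a clean bar between them. The bar top reads 43 mm and the jaw top 85 mm, matching the given sizes. The clamp origin comes out at about (599,197.5), yaw -0.299, with the jaw near x = -5. Now I'll push the jaw.

```bash
python3 - <<'E'
from h import *
a=-0.299; e=np.array([np.cos(a),np.sin(a)]); O=np.array([599.3,197.5]); R=down(a)
P=lambda s,z:(*(O+s*e),z)
ctrl.gripper_to(0,force=40)
ctrl.move_ptp(P(42,130),R)
print("down",ctrl.move_l(P(42,84),vel=80,threshold=8), sensors.read_state()["force"])
for s in(0,-60,-110,-130,-137,-142):
    h=ctrl.move_l(P(s,84),vel=50,threshold=20); st=sensors.read_state(); print(s,h,np.round(st["force"],1),np.round(st["eef_pos"],1))
    if h: break
ctrl.move_l(P(s+15,84),vel=80); ctrl.move_l(P(s+15,180),vel=250)
ctrl.gripper_to(60)
ctrl.move_ptp(P(10,340),R)
p,d,W=wrist(); cv2.imwrite("pics/w2.png",p[:,:,::-1])
X=W[(d>0)&(W[...,2]>10)&(W[...,2]<150)]
n=np.array([-e[1],e[0]]); s=(X[:,:2]-O)@e; w=(X[:,:2]-O)@n
for k in list(range(-200,-120,5))+list(range(-120,200,20))+[140,145,150]:
    b=5 if k<-120 or k in(145,150) else 20
    m=(s>=k)&(s<k+b)&(abs(w)<60)
    if m.sum()>10: print(k,m.sum(),"z",np.percentile(X[m,2],95).round(),"w",np.percentile(w[m],[3,97]).round(1))
print(sensors.read_state()["t"])
E
```

```text
down False [-0.02955985  0.00967166  0.47199061]
0 False [-0.6  0.1 -1. ] [599.1 197.6  84. ]
-60 False [ 0.5  0.5 -0.7] [541.7 215.2  83.9]
-110 False [ 0.6 -0.8 -0.1] [493.8 230.   83.9]
-130 False [-0.1 -0.2  0.3] [474.2 236.   83.9]
-137 False [0.7 0.7 1. ] [468.4 238.   84.2]
-142 False [0.8 1.  0.4] [463.6 239.5  84.2]
-200 72 z 51.0 w [-26.9  27.9]
-195 68 z 51.0 w [-28.2  29.4]
-190 41 z 15.0 w [-28.2  29. ]
-185 32 z 14.0 w [-28.2  28. ]
-170 100 z 85.0 w [-17.   16.7]
-165 107 z 85.0 w [-15.7  16.6]
-160 128 z 85.0 w [-17.2  17.9]
-155 259 z 84.0 w [-16.5  17.4]
-150 403 z 77.0 w [-15.4  15.9]
-145 215 z 50.0 w [-16.2  17.3]
-140 57 z 43.0 w [-9.  10.3]
-135 59 z 44.0 w [-9.  10.2]
-130 55 z 43.0 w [-9.  10.2]
-125 56 z 44.0 w [-8.9 10.2]
-120 230 z 43.0 w [-8.9 10.1]
-100 239 z 44.0 w [-8.7 10. ]
-80 240 z 43.0 w [-8.5  9.9]
-60 255 z 44.0 w [-8.4  9.8]
-40 268 z 43.0 w [-9.5  9.7]
-20 283 z 43.0 w [-9.3  9.6]
0 285 z 43.0 w [-9.1  9.5]
20 294 z 44.0 w [-9.   9.4]
40 321 z 44.0 w [-8.8 10.5]
60 341 z 43.0 w [-8.6 10.4]
80 340 z 44.0 w [-8.5 10.2]
100 347 z 43.0 w [-8.3 10.1]
120 541 z 74.0 w [-10.8  11.8]
140 1126 z 83.0 w [-25.8  27.3]
160 974 z 83.0 w [-27.3  28.4]
180 15 z 14.0 w [-27.8  28.7]
140 1126 z 83.0 w [-25.8  27.3]
145 301 z 82.0 w [-24.3  25.4]
150 322 z 83.0 w [-26.6  28.5]
11.6417
```

View pics/w2.png

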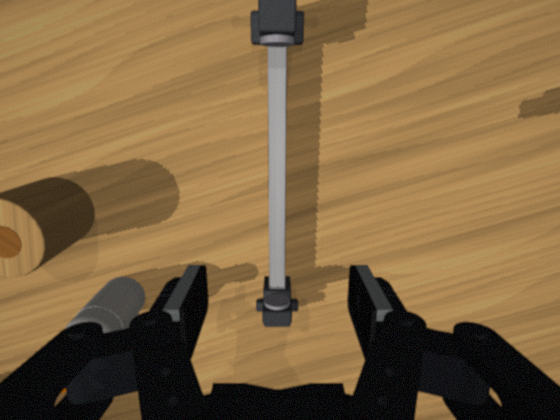

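In this picture the jaw at (277,300) sits tight against the stop at (277,318). The profile gives the jaw centre near -160, the tail near -198 and the head face near 141, so the clamp slid about 6 mm after the jaw hit the stop. Now I'll grasp at x = 70 - 6, lift, and check.

```bash
python3 - <<'E'
from h import *
a=-0.298; e=np.array([np.cos(a),np.sin(a)]); n=np.array([-e[1],e[0]]); O=np.array([599.3,197.5])-6*e+.7*n; R=down(a)
P=lambda s,z:(*(O+s*e),z)
ctrl.move_ptp(P(70,110),R)
print(ctrl.move_l(P(70,34),vel=100,threshold=10))
ctrl.gripper_to(10,force=100)
s0=sensors.read_state(); print(s0["grip_width"],s0["grasp_force"],s0["force"])
ctrl.move_l(P(70,94),vel=60); ctrl.hold(.5)
st=sensors.read_state(); print(st["grip_width"],st["grasp_force"],np.round(st["force"],2),np.round(R.T@st["wrist_torque"],3),np.round(st["eef_pos"],1))
p,d,W=wrist(); cv2.imwrite("pics/w3.png",p[:,:,::-1])
X=W[(d>0)&(W[...,2]>70)&(W[...,2]<200)]
s=(X[:,:2]-O)@e; w=(X[:,:2]-O)@n
for k in range(-200,220,20):
    m=(s>=k)&(s<k+20)&(abs(w)<9)
    if m.sum()>10: print(k,m.sum(),"z",np.percentile(X[m,2],[10,50,95]).round(),"w",w[m].mean().round(1))
pt,dt=optics.grab_frame("scene"); cv2.imwrite("pics/s3.png",cv2.resize(pt[120:300,250:490,::-1],None,fx=3,fy=3))
print(st["t"])
E
```

```text
False
18.694904019827632 99.11153554916382 [-0.487468   -0.79917535  3.99670109]
18.721938804235528 97.70464897155762 [ 0.05 -0.25 -7.16] [0.016 0.069 0.042] [660.7 179.4  94. ]
40 2071 z [100. 101. 102.] w -0.0
60 2939 z [100. 101. 144.] w -0.0
80 5491 z [100. 102. 153.] w 0.2
100 3287 z [100. 101. 102.] w -0.0
120 3800 z [100. 101. 102.] w 0.0
140 9689 z [102. 138. 141.] w 0.0
160 613 z [140. 141. 142.] w -0.1
15.5917
```

View pics/s3.png

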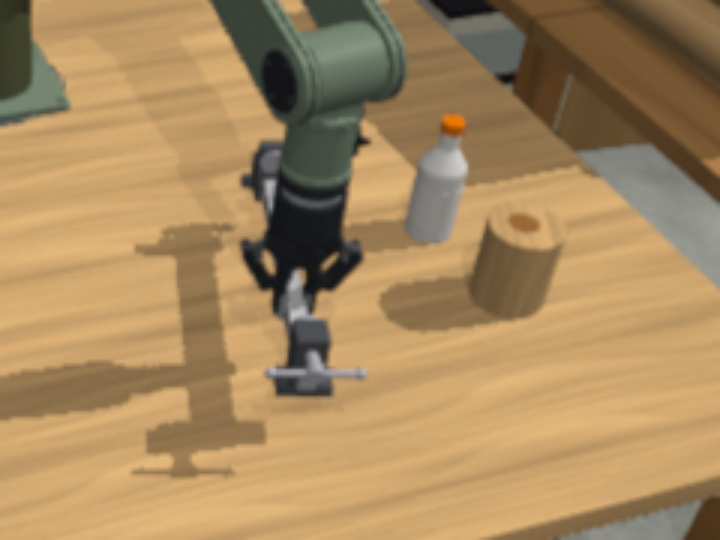

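View pics/w3.png

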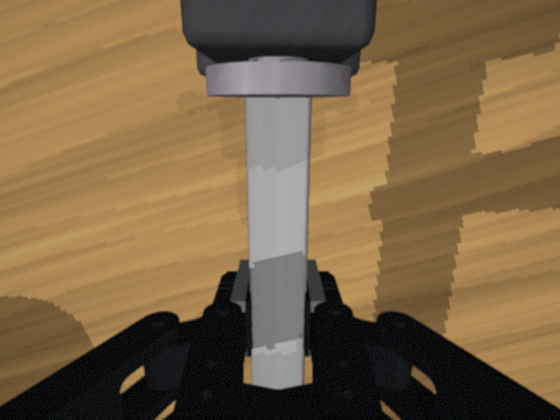

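The clamp is held level: the bar top reads 101–102 mm along its length, the weight is about 7.2 N and the moment is small. In the scene crop the head at (305,370) hangs clear of the bottle at (437,190) and the log at (520,260). In the wrist view the bar runs straight up from the pads at (277,310). Next I'll carry it to the cradle and check its place.

```bash
python3 - <<'E'
from h import *
b=.018; C=np.array([552.2,-218]); e=np.array([np.cos(b),np.sin(b)]); n=np.array([-e[1],e[0]]); T=C+70*e
s=sensors.read_state()["eef_pos"]
ctrl.move_l((s[0],s[1],145),vel=100)
ctrl.move_l((*T,145),down(b),vel=110); ctrl.hold(.5)
st=sensors.read_state(); print(st["t"],np.round(st["eef_pos"],1),st["grip_width"],np.round(st["force"],2),np.round(st["wrist_torque"],3))
for nm in("top","scene"):
    p,d=optics.grab_frame(nm); cv2.imwrite(f"pics/{nm}4.png",p[:,:,::-1]); c=optics.camera_params(nm)
    W=cloud(d,np.array(c["mtx"]),np.array(c["R"]),np.array(c["t"]))
    X=W[(d>0)&(W[...,2]>100)&(W[...,2]<200)]; u=(X[:,:2]-C)@e; w=(X[:,:2]-C)@n
    m=(abs(w)<40)&(abs(u)<235); X,u,w=X[m],u[m],w[m]
    for k in range(-230,230,10):
        m=(u>=k)&(u<k+10)
        if m.sum()>3 and (k<0 or k>110): print(nm,k,m.sum(),"z",np.percentile(X[m,2],[10,50,95]).round(),"w",np.percentile(w[m],[5,95]).round(1))
E
```

```text
20.6167 [ 622.2 -216.7  145. ] 18.793928327357403 [ 0.91  0.01 -6.62] [ 0.038  0.007 -0.043]
top -200 14 z [122. 159. 166.] w [-25.3   9. ]
top -190 42 z [131. 160. 164.] w [-24.9   7.9]
top -180 35 z [151. 158. 164.] w [-20.8   6.7]
top -170 27 z [159. 191. 197.] w [-12.8   8. ]
top -160 33 z [191. 194. 199.] w [-12.6   6.1]
top -150 23 z [157. 184. 195.] w [-13.2   3.1]
top -140 4 z [148. 153. 155.] w [-7.2 -4. ]
top 150 30 z [115. 127. 186.] w [20.1 32.5]
top 160 33 z [121. 142. 194.] w [15.9 32.1]
top 170 47 z [124. 170. 196.] w [10.1 31.3]
top 180 26 z [122. 187. 196.] w [ 6.5 31. ]
top 190 19 z [174. 178. 181.] w [-1.2  9.4]
top 200 43 z [172. 176. 184.] w [-34.7  25.7]
top 210 73 z [172. 177. 182.] w [-32.3  36.6]
scene -190 18 z [117. 124. 152.] w [-29.4 -16.8]
scene -180 9 z [115. 125. 160.] w [-27.7 -16.9]
scene -170 5 z [138. 195. 196.] w [-18.   -7.1]
scene -160 20 z [136. 185. 196.] w [-18.3  -8.4]
scene -150 35 z [134. 172. 193.] w [-17.8 -10. ]
scene -140 12 z [131. 142. 160.] w [-15.8 -11.3]
scene 140 9 z [187. 188. 191.] w [-11.4   6.9]
scene 150 27 z [124. 190. 193.] w [-23.9  23.6]
scene 160 44 z [147. 191. 194.] w [-24.7  13.1]
scene 170 55 z [123. 191. 195.] w [-27.5  23.3]
scene 180 217 z [116. 156. 192.] w [-23.2  21.9]
scene 190 18 z [132. 177. 187.] w [-7.5 11.3]
scene 200 9 z [176. 180. 181.] w [-8.8  9.1]
scene 210 98 z [170. 175. 182.] w [-35.2  35. ]
scene 220 15 z [166. 174. 182.] w [-7.8  6.5]
```

View pics/top4.png

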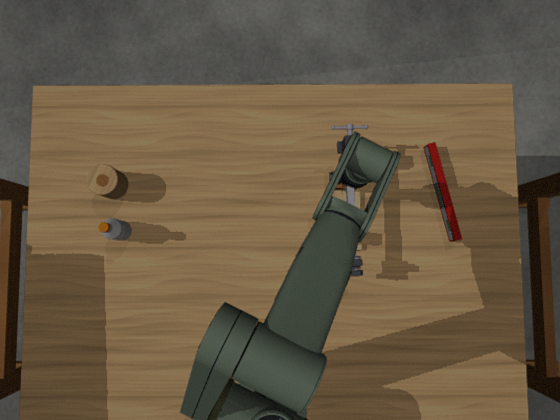

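View pics/scene4.png

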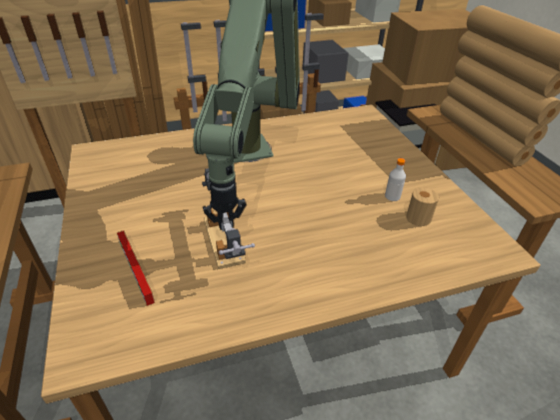

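In the top view the clamp's handle is at (350,127) and its stop at (357,265), in line with the cradle. The scene view shows the head over the cradle at (232,245), with the bystanders untouched. The jaw top at 195 and the head top at 193 show it level, with the underside about 52 mm clear. The handle at about 213 and the jaw at about -158 put the middle within about 3 mm.

```bash
python3 -c "
from plant import ctrl
ctrl.hold(.5); print(ctrl.finish_job())"
```

```text
the job is handed in; nothing more can be done
None
```

I handed the job in at about 21 s: the jaw is against the stop and the clamp is held level by its balance point, about 52 mm above the cradle and centred to about 3 mm by the last camera check; no verdict was returned.

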